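# Roll a shaft blank into a V-block and set it against the end stop

### The job

The blue round bar lies on the bench in front of the ramp of the steel V-block. Without picking it up, push it by its side so that it rolls along the bench, up the ramp and down into the V groove; then push it endwise along the groove until its end rests against the brass end stop, and let go. Leave the other loose things where they are.

Things in the scene. Friction and masses are not known exactly. Their poses are not given: they have to be found in the camera images.
- bar: Solid round bar (shaft blank), loose, blue with bright aluminium end faces and a thin bright ring near one end; 40 mm in diameter, 110 mm long, about 0.37 kg. Origin at its centre; x axis along the bar (the ends lie at x = -55 and +55 mm); the y and z axes turn as it rolls. It lies on its side on the bench (origin 20 mm above it) and rolls easily; its surface is smooth and slippery (friction about 0.35).
- v_block: Steel V-block with a ramp, a grey back wall and a brass end stop, fixed to the bench. Origin on the bench under the bottom line of the groove, half way along it; z up, x along the groove towards the end stop, y level across the groove towards the ramp. The bar starts on the bench on its +y side, parallel to the groove within 0.12 rad (pushed, it rolls square to its own length), its centre at x = -30 to -10 mm.
- groove (a point): Middle of the V groove's bottom line, 2.5 mm above the bench; axes as the V-block's. Groove 160 mm long (x -80 to +80), open at the -x end; flanks at 30 degrees. Behind it the back wall, inner face at y = -25 mm, 44 mm high; behind that a low flange to y = -58 mm. Seated, the bar's centre line is at y = 0, 25.6 mm above the bench.
- ramp_foot (a point): Middle of the ramp's outer edge, on the bench, 75 mm from the groove's middle plane; axes as the V-block's. The flat ramp, 160 mm wide along x, rises from here to a crest 17 mm before the groove's middle plane and 12 mm above the bench; behind the crest the groove's near flank falls away.
- end_stop (a point): Middle of the inner face of the upright brass end stop, level with the seated bar's centre line (25.6 mm above the bench), at the V-block's x = +80 mm; axes as the V-block's. The plate is 46 mm high and spans y = -37 to +19 mm. With its end against it, the bar's centre is 55 mm from this point (at the V-block's x = +25 mm).
- adjustable_spanner: Steel adjustable spanner lying flat, 149 x 34 x 11 mm; a bystander to leave alone. Origin at the centre of its underside.
- syringe: Clear empty syringe lying down, 128 x 34 x 24 mm; a bystander to leave alone. Origin at the centre of its underside.
- screwdriver: Screwdriver with a red handle lying down, 187 x 25 x 27 mm; a bystander to leave alone. Origin at the centre of its underside.
- jar_d: Small white sample jar with a red screw cap, 33 mm across, 44 mm high; a bystander to leave alone. Origin at the centre of its underside.

How it is judged:
On the way, in this order (a step that is already met when the one before it is completed fails the run):
1. the bar is rolling on the bench (angular speed of bar above 0.25 rad/s and height (world z) of bar below 0.026 m and y of bar in the frame of v_block above 0.06 m), for 0.1 s.
2. the bar lies in the V groove (y of bar in the frame of v_block between -0.004 and 0.004 m and z of bar in the frame of v_block between 0.0225 and 0.0285 m and angle between the x axis of bar and the x axis of v_block, either way round below 0.06 rad), for 0.2 s.
At the end, for the whole second after the job is handed in: The bar rests in the V groove (centre within 4 mm of the groove's middle plane and 22.5 to 28.5 mm above the bench, parallel to the groove within 0.06 rad), its end within 3 mm of the end stop, and it is at rest (all of step 2 and x of bar in the frame of v_block above 0.022 m and linear speed of bar below 0.01 m/s and angular speed of bar below 0.2 rad/s); the robot touches nothing.
It fails at once if the bar is lifted off the bench, ramp or groove (height (world z) of bar above 0.042 m or (y of bar in the frame of v_block above 0.1 m and height (world z) of bar above 0.028 m)).
It fails at once if another loose thing is moved by more than 15 mm (distance of any of adjustable_spanner, syringe, screwdriver, jar_d from where it was at the start of the episode above 0.015 m).
It also fails if it takes over 58 s, if anything falls off the work surface, if the arm or the gripper's body presses on something with over 40 N, if the wrist force passes 120 N, or if a joint passes its speed limit or range.

### The arm

A 7-joint arm with a two-finger parallel gripper is mounted at the origin on a cart in front of the work surface, level with it; the furniture and walls round the work are solid. World frame = base frame: x ahead of the robot, y to its left, z up, the work surface at z = 0. Lengths are in m, angles in rad, forces in N, time in s.
With the tool pointing down it reaches from about 0.4 to 0.85 m from the base axis. Payload 10.4 kg.
Tool frame: the origin (TCP) lies at the very end of the fingers, on their centre line; the grasp point (between the pads) lies 19 mm behind it; z points along the fingers, x is the direction in which the jaws open and shut, and the axes are right-handed (so a half turn about z gives the same grasp; the last joint's range is limited). The gripper opens to 87 mm and grips with 3 to 60 N. Pads are 19 mm wide; open, the fingers measure 117 mm over their backs; the gripper's body (75 mm by 190 mm) begins 51 mm behind the grasp point.
Start: joints at [-1.253, 0.332, -0.065, 1.46, 0.022, 1.35, -0.088], TCP at [0.209, 0.589, 0.223] pointing down, gripper open.
Joint ranges: [-2.6, 2.6], [-0.5, 2.12], [-1.47, 1.34], [0.16, 2.42], [-1.27, 4.41], [0.06, 2.06], [-2.6, 2.6]. Speed limits (rad/s): [2.22, 2.22, 2.79, 2.79, 3.14, 3.14, 3.14].

### API

Orientations are given as a 3x3 rotation matrix whose columns are the frame's x, y, z axes.
In Python, from workcell import manip gives the robot as it stands.
- The arm moves only by the shell command python3 -m crank 'ROWS' [FORCE]. ROWS is JSON, a list of rows, each an object with "translation": the shift along the tool's x, y, z in cm, a list of three; "twist": the turn about the tool's z in rad; "claw": the opening, from 0 (shut) to 1 (fully open). In form: [{"translation": [dx, dy, dz], "twist": twist, "claw": claw}, ...]. A call has 1 to 8 rows; each row shifts and turns the commanded pose from where the row before left it, along the tool's axes as they then stand; what a row does not reach is not made up. A row lasts 1/12 s, in which the tool goes at most 41.7 mm and 7.16 degrees, less where a joint would pass 70% of its speed; a pose out of reach is approached as far as the arm can. A call is refused whole if a number of a shift passes 4.17 or a number of a turn 0.125, either way. A call with a gripper value outside its range is refused whole. The fingers move at their own pace and stop on an object; FORCE is the grip in N (left out, the last holds). Time passes only in rows, so rows that do not move let the fingers close. It gives the time, the measured TCP pose, the force and the opening at its end, in the units of the state.
- manip.get_state(): the state, without advancing time (a new reading comes with each control period).
- manip.capture(name): name is "scene" or "top" or "wrist"; returns (picture, depth): 420x560x3 uint8, red, green, blue; 420x560 float32, m along the optical axis (not along the pixel's ray), 0 where there is no reading.
- manip.camera_info(name): a dict with "fovy" (degrees; the focal length in pixels is half the picture's height over the tangent of half this angle, whatever the lens; pixels are square), "cx", "cy" (the principal point, pixels), "dist_coeffs" ([k1, k2, p1, p2, k3] as OpenCV has them; the pictures are not rectified), "rvec" (rotation vector, rad) and "tvec" (3), from world to camera coordinates, as OpenCV has them; the wrist camera has in their place "hand_eye" (4x4, takes a point from camera to tool coordinates, whose origin is the TCP and whose axes are the tool frame's). Camera axes: x right, y down, z forward; pixel columns grow to the right and rows downward; lengths in m; the calibration is good to about 2 mm. A picture is of the moment at which its call begins: read the wrist's pose just before it. camera_info takes no time and is no camera call.
- manip.close_job(): hands the job in, once; it reports no verdict.
Trained networks look in the newest picture that a camera, given by its name, has taken for a name from the list of things; names that differ only in an ending like _2 or _b are one class to them, and where a whole thing is asked for, a point or a joint stands for the part that bears it (a point fixed in the world has none). Each returns a list of dicts, best first, with "conf" (0 to 1); they miss things now and then, are a little off and sometimes report something else, mostly with a low value. They report only what shows in the picture. A call takes as long as a camera call.
- manip.look_for(camera, name): "position" ([column, row] as shares, 0 to 1, of the picture: columns of its width, rows of its height, amid what is visible of it).
The state is a dict: "t": time; "joints": joint angles; "qvel": joint speeds; "effort": joint torques, N m; "tcp_pos": TCP position; "ee_rot": TCP orientation; "contact_force": force on the tool from outside, world axes, zero at the start; "moment": the same for the moment, N m; "width": finger opening in m.
Only numpy, scipy, OpenCV 4.12 (cv2) and the standard library are available. Lean on these libraries where they do the work, as an engineer would, in place of code of your own. Each camera call takes 0.05 s, during which the arm holds its last target.

## Working session

There is one attempt and no reset: what is moved stays moved. The work goes in short steps, Python scripts to look and compute and a shell command to move; the robot and the scene stay as the last step left them, time stands still between calls to the robot, and variables do not carry over. Pictures are saved under pics/ and viewed, and the job is handed in when it is done.

```bash
ls; mkdir -p pics
python3 - <<'E'
from workcell import manip
import cv2
for n in ("scene","top","wrist"):
    p,d=manip.capture(n); cv2.imwrite(f"pics/{n}0.png",p[:,:,::-1]); print(n,manip.camera_info(n))
    for k in ("bar","v_block","end_stop","ramp_foot","groove"):
        print(k,[(x['conf'],x['position'][0]*560,x['position'][1]*420) for x in manip.look_for(n,k)[:2]])
s=manip.get_state();print({k:s[k] for k in('t','tcp_pos','ee_rot','width','contact_force')})
E
```

```text
pics
scene {'fovy': 50.09865313943981, 'cx': 272.977725973975, 'cy': 207.4145593617665, 'dist_coeffs': array([-0.03925547,  0.        ,  0.        ,  0.        ,  0.        ]), 'rvec': array([ 1.05037162, -2.01306427,  1.36933182]), 'tvec': array([0.53027998, 0.21494289, 0.72390555])}
bar [(0.78, 302.008, 245.994), (0.24, 363.608, 224.19600000000003)]
v_block [(0.8, 364.504, 220.41600000000003)]
end_stop [(0.6, 362.208, 219.786)]
ramp_foot [(0.65, 362.09599999999995, 223.314), (0.61, 185.416, 225.918)]
groove [(0.83, 361.984, 222.51600000000002)]
top {'fovy': 47.88966265973026, 'cx': 275.8876932110457, 'cy': 211.58691331125596, 'dist_coeffs': array([-0.05670215,  0.        ,  0.        ,  0.        ,  0.        ]), 'rvec': array([ 2.12845198, -2.11948324,  0.16085388]), 'tvec': array([0.22919763, 0.60718616, 0.8864919 ])}
bar [(0.63, 289.072, 260.484), (0.58, 157.976, 205.38)]
v_block [(0.72, 386.512, 254.394)]
end_stop [(0.6, 385.224, 251.79000000000002)]
ramp_foot [(0.59, 385.0, 254.51999999999998)]
groove [(0.75, 385.784, 253.596)]
wrist {'fovy': 62.73642303062508, 'cx': 280.25234
[... 180 characters left out ...]
82829e-04,
        -8.17608685e-04],
       [ 6.40256535e-04,  9.70355748e-01,  2.41680188e-01,
        -6.62308293e-02],
       [ 5.39539531e-04, -2.41680538e-01,  9.70355722e-01,
        -1.62219687e-01],
       [ 0.00000000e+00,  0.00000000e+00,  0.00000000e+00,
         1.00000000e+00]])}
bar []
v_block []
end_stop []
ramp_foot []
groove []
{'t': 0.9, 'tcp_pos': array([0.20891277, 0.5890669 , 0.22259294]), 'ee_rot': array([[ 3.34293072e-01,  9.42469172e-01,  3.93343115e-05],
       [ 9.42469167e-01, -3.34293074e-01,  1.00160290e-04],
       [ 1.07547173e-04,  3.58848480e-06, -9.99999994e-01]]), 'width': 0.08727542797803395, 'contact_force': array([ 0.50618548,  0.32660386, -0.70007926])}
```

View pics/top0.png

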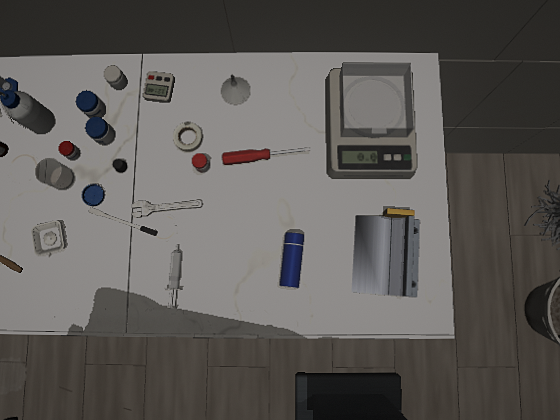

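View pics/scene0.png

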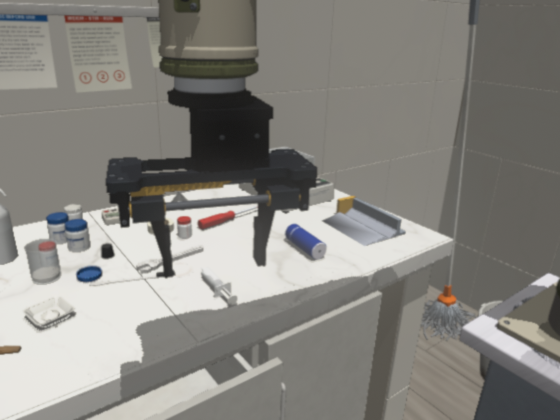

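```bash
cat > h.py <<'E'
from workcell import manip
import cv2, numpy as np
def cam(n):
    c=manip.camera_info(n); f=210/np.tan(np.radians(c['fovy']/2))
    K=np.array([[f,0,c['cx']],[0,f,c['cy']],[0,0,1]]); return c,K,c['dist_coeffs'],
def world(n,uv,d):
    c,K,D=cam(n); uv=np.asarray(uv,float).reshape(-1,1,2)
    r=cv2.undistortPoints(uv,K,D).reshape(-1,2)
    P=np.c_[r,np.ones(len(r))]*np.asarray(d).reshape(-1,1)
    if 'rvec' in c:
        R=cv2.Rodrigues(c['rvec'])[0]; return (P-c['tvec'])@R
def planez(n,uv,z):
    c,K,D=cam(n); uv=np.asarray(uv,float).reshape(-1,1,2)
    r=cv2.undistortPoints(uv,K,D).reshape(-1,2); R=cv2.Rodrigues(c['rvec'])[0]
    o=-R.T@c['tvec']; v=np.c_[r,np.ones(len(r))]@R
    return o+v*((z-o[2])/v[:,2])[:,None]
def bar(n='top',pic=None):
    p,d=pic if pic else manip.capture(n)
    hsv=cv2.cvtColor(p,cv2.COLOR_RGB2HSV)
    m=cv2.inRange(hsv,(110,120,50),(130,255,255))
    k,l,st,ce=cv2.connectedComponentsWithStats(m)
    return m,l,st,ce,p,d
E
python3 - <<'E'
from h import *
m,l,st,ce,p,d=bar()
for i in range(1,len(st)):
    if st[i,4]>100: print(i,st[i],ce[i])
cv2.imwrite('pics/top1.png',cv2.resize(p[180:320,260:450,::-1],None,fx=4,fy=4,interpolation=cv2.INTER_CUBIC))
i=l[258,291]; ys,xs=np.nonzero(l==i)
W=world('top',np.c_[xs,ys],d[ys,xs]); print(W.min(0),W.max(0),W.mean(0))
# depth map of V block
ys,xs=np.mgrid[200:305,340:425]; W=world('top',np.c_[xs.ravel(),ys.ravel()],d[200:305,340:425].ravel()).reshape(105,85,3)
for r in (20,50,80):
    print(r+200); print(np.c_[np.arange(340,425,3),(1000*W[r,::3]).round(0)].astype(int).tolist())
ys,xs=np.mgrid[195:310:2,395:400]; 
W=world('top',np.c_[xs.ravel(),ys.ravel()],d[ys,xs].ravel()).reshape(-1,5,3); print((1000*W[:,2]).round().astype(int).tolist())
E
```

```text
70 [286 233  17  11 165] [293.95151515 237.87272727]
71 [281 245  21  42 705] [291.0141844  265.44822695]
[0.46016089 0.18122179 0.02308125] [0.54180381 0.22123735 0.04444536] [0.50070078 0.20139915 0.03741044]
220
[[340, 598, 98, 0], [343, 597, 92, 3], [346, 598, 86, 0], [349, 598, 80, 1], [352, 598, 73, -3], [355, 598, 67, 0], [358, 597, 61, 4], [361, 598, 55, 3], [364, 597, 49, 5], [367, 597, 43, 5], [370, 597, 37, 6], [373, 597, 31, 8], [376, 596, 25, 12], [379, 597, 18, 7], [382, 596, 13, 13], [385, 596, 6, 11], [388, 597, -1, 7], [391, 598, -8, 2], [394, 598, -14, 4], [397, 596, -18, 11], [400, 596, -24, 13], [403, 596, -30, 14], [406, 594, -33, 29], [409, 592, -35, 42], [412, 591, -40, 45], [415, 597, -57, 8], [418, 597, -63, 9], [421, 598, -71, 2], [424, 598, -78, 0]]
250
[[340, 535, 99, -2], [343, 535, 93, 1], [346, 535, 87, 0], [349, 535, 81, 3], [352, 535, 74, -1], [355, 535, 69, 1], [358, 535, 63, 6], [361, 535, 57, 4], [364, 535, 51, 6], [367, 534, 45, 9], [370, 535, 38, 7], [373, 534, 32, 8], [376, 534, 27, 10], [379, 534, 21, 13], [382, 534, 15, 14], [385, 534, 8, 10],
[... 1048 characters left out ...]
 [595, -19, 8], [590, -19, 10], [586, -19, 8], [582, -19, 8], [578, -18, 10], [574, -18, 11], [570, -18, 8], [566, -18, 9], [562, -18, 8], [557, -17, 12], [553, -18, 8], [549, -17, 11], [545, -17, 9], [541, -17, 9], [537, -17, 9], [532, -17, 9], [528, -16, 10], [524, -16, 10], [520, -16, 11], [516, -15, 14], [512, -15, 13], [508, -15, 14], [504, -15, 13], [500, -15, 9], [495, -15, 12], [491, -15, 11], [487, -14, 12], [484, -15, 7], [479, -15, 8], [475, -15, 9], [471, -14, 10], [467, -14, 10], [463, -15, 7], [459, -13, 14], [455, -14, 11], [451, -13, 12], [447, -13, 12], [443, -13, 13], [439, -16, -1], [435, -15, 2], [431, -16, -3], [427, -15, 0], [423, -15, 0], [419, -14, 2], [415, -15, -1]]
```

View pics/top1.png

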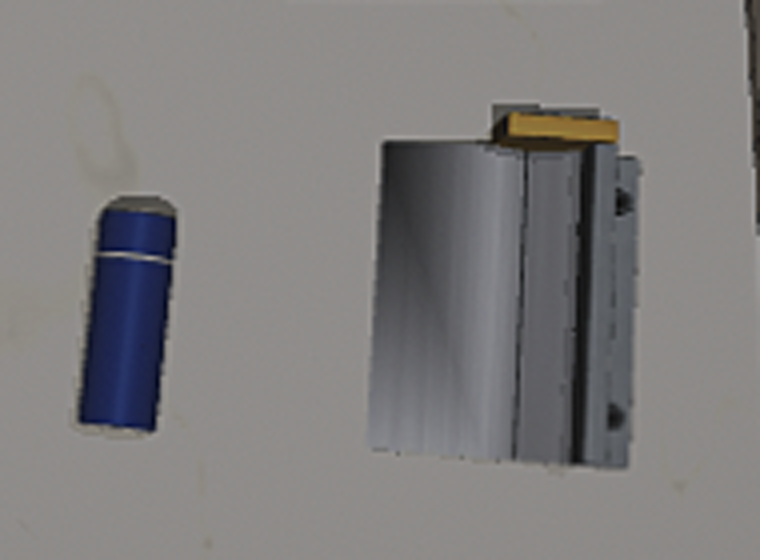

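```bash
cat > fit.py <<'E'
from h import *
from scipy.optimize import least_squares
def prof(y):
    return np.interp(y,[-58.001,-58,-36,-35.9,-25.1,-25,-17,0,17,75],[0,9,9,44,44,16.9,2.5+17*np.tan(np.pi/6),2.5,12.3,0])
def fitv(p,d):
    ys,xs=np.mgrid[205:300,345:420]; W=1000*world('top',np.c_[xs.ravel(),ys.ravel()],d[ys,xs].ravel())
    def res(q):
        x0,y0,a,z0=q; dx=W[:,0]-x0;dy=W[:,1]-y0
        X=np.cos(a)*dx+np.sin(a)*dy; Y=-np.sin(a)*dx+np.cos(a)*dy
        m=(np.abs(X)<72)&(Y>-24)&(Y<72)
        return np.where(m,W[:,2]-prof(Y)-z0,0)
    best=None
    for y0 in range(-14,8,1):
        for a in np.linspace(-.05,.15,41):
            for z0 in (-2,-1,0,1):
                r=res((522,y0,a,z0)); n=(r!=0).sum(); c=np.abs(np.clip(r,-8,8)).sum()/n
                if best is None or c<best[0]: best=(c,y0,a,z0)
    return best
def fitbar(p,d,seed=None):
    hsv=cv2.cvtColor(p,cv2.COLOR_RGB2HSV)
    m=cv2.inRange(hsv,(110,120,40),(130,255,255)); m=cv2.morphologyEx(m,cv2.MORPH_CLOSE,np.ones((5,5)))
    k,l,st,ce=cv2.connectedComponentsWithStats(m)
    c=[i for i in range(1,k) if st[i,4]>300 and ce[i][0]>230 and 190<ce[i][1]<320]
    i=max(c,key=lambda i:st[i,4]); 
    r=cv2.minAreaRect(np.argwhere(l==i)[:,::-1].astype(np.float32)); 
    ys,xs=np.nonzero((l==i)&(d>0)); W=1000*world('top',np.c_[xs,ys],d[ys,xs])
    def res(q):
        x,y,z,a=q  # line through at x=mean
        return np.hypot((-np.sin(a)*(W[:,0]-x0)+np.cos(a)*(W[:,1]-y)),W[:,2]-z)-20
    x0=W[:,0].mean()
    s=least_squares(res,[x0,W[:,1].mean(),20,0],loss='soft_l1',f_scale=2)
    # ends of blue in axis dir
    a=s.x[3]; t=np.cos(a)*(W[:,0]-x0)+np.sin(a)*(W[:,1]-s.x[1])
    e=np.percentile(t,[.5,99.5]); u=e.mean(); 
    return dict(x=x0+u*np.cos(a),y=s.x[1]+u*np.sin(a),z=s.x[2],yaw=a,len=e[1]-e[0],rect=r)
if __name__=='__main__':
    p,d=manip.capture('top'); print(fitv(p,d)); print(fitbar(p,d)); print(manip.get_state()['t'])
E
python3 fit.py
```

```text
(np.float64(1.5037281487749024), -2, np.float64(-0.05), 0)
{'x': np.float64(512.9559914518059), 'y': np.float64(201.1868195445125), 'z': np.float64(20.38400387550665), 'yaw': np.float64(-0.10731057787680469), 'len': np.float64(104.63742799401129), 'rect': ((291.758544921875, 259.4205627441406), (18.572275161743164, 53.44411849975586), 6.115502834320068)}
1.0
```

```bash
sed -i 's/linspace(-.05,.15,41)/linspace(-.12,.04,65)/;s/range(-14,8,1)/np.arange(-12,6,.5)/' fit.py; python3 fit.py
python3 - <<'E'
from h import *
# sharp edges by pixel in crop (x4, offset 260,180)
def px(u,v): return (260+u/4,180+v/4)
print('foot',planez('top',[px(382,141),px(368,450)],0)*1000)
print('crest',planez('top',[px(522,150),px(514,460)],12)*1000)
print('valley/wall base',planez('top',[px(580,150),px(571,462)],17)*1000)
print('walltop edges',planez('top',[px(597,145),px(583,465),px(617,150),px(603,467)],44)*1000)
print('stop top',planez('top',[px(510,115),px(618,122),px(508,134),px(617,141)],46)*1000)
print('bar',planez('top',[px(140,208),px(118,428)],40)*1000)
E
```

```text
(np.float64(1.4212126683962596), np.float64(-2.5), np.float64(-0.06999999999999999), 0)
{'x': np.float64(512.872378262931), 'y': np.float64(201.0557002200181), 'z': np.float64(20.394705183984062), 'yaw': np.float64(-0.10267098421129778), 'len': np.float64(104.3748149685848), 'rect': ((291.79266357421875, 259.3658447265625), (18.662927627563477, 53.33842468261719), 6.34019136428833)}
1.05
foot [[608.10336109  65.69343008   0.        ]
 [448.03371543  76.20468691   0.        ]]
crest [[-1310.09830628  2701.7188248  12000.        ]
 [  492.37185439  2596.96815088 12000.        ]]
valley/wall base [[-2108.6753456   4329.01289642 17000.        ]
 [  529.01900883  4154.92577439 17000.        ]]
walltop edges [[-6533.92065992 11662.69626554 44000.        ]
 [  733.3573864  11065.28495857 44000.        ]
 [-6418.4813615  12120.14466511 44000.        ]
 [  777.56237487 11513.73521246 44000.        ]]
stop top [[-7587.04182619 10117.92987234 46000.        ]
 [-7422.38973581 12727.74405762 46000.        ]
 [-7121.68088396 10053.73693296 46000.        ]
 [-6957.36000871 12683.20792079 46000.        ]]
bar [[-4.53438990e+03  1.05186777e+03  4.00000000e+04]
 [-1.16750422e+01  6.00763950e+02  4.00000000e+04]]
```

```bash
python3 -m crank '[{"translation":[-1.3,2.5,0],"twist":0,"claw":0.7},{"translation":[-1.3,2.5,0],"twist":0,"claw":0.7},{"translation":[-1.3,2.5,0],"twist":0,"claw":0.7},{"translation":[-1.3,2.5,0],"twist":0,"claw":0.7},{"translation":[-1.3,2.5,0],"twist":0,"claw":0.7},{"translation":[-1.3,2.5,0],"twist":0,"claw":0.7},{"translation":[-1.3,2.5,0],"twist":0,"claw":0.7},{"translation":[-1.3,2.5,0],"twist":0,"claw":0.7}]'
python3 -m crank '[{"translation":[-1.3,2.5,0],"twist":0,"claw":0.7},{"translation":[-1.3,2.5,0],"twist":0,"claw":0.7},{"translation":[-1.3,2.5,0],"twist":0,"claw":0.7},{"translation":[-1.3,2.5,0],"twist":0,"claw":0.7},{"translation":[-1.3,2.5,0],"twist":0,"claw":0.7},{"translation":[-1.3,2.5,0],"twist":0,"claw":0.7},{"translation":[-1.3,2.5,0],"twist":0,"claw":0.7},{"translation":[-1.3,2.5,0],"twist":0,"claw":0.7}]'
python3 -m crank '[{"translation":[0,0,0],"twist":0.12,"claw":0.7},{"translation":[0,0,0],"twist":0.12,"claw":0.7},{"translation":[0,0,0],"twist":0.12,"claw":0.7},{"translation":[0,0,0],"twist":0.12,"claw":0.7},{"translation":[0,0,0],"twist":0.12,"claw":0.7},{"translation":[0,0,0],"twist":0.12,"claw":0.7},{"translation":[0,0,0],"twist":0.12,"claw":0.7},{"translation":[0,0,0],"twist":0.12,"claw":0.7}]'
python3 -m crank '[{"translation":[0,0,0],"twist":0.12,"claw":0.7},{"translation":[0,0,0],"twist":0.12,"claw":0.7},{"translation":[0,0,0],"twist":0.12,"claw":0.7},{"translation":[0,0,0],"twist":0,"claw":0.7},{"translation":[0,0,0],"twist":0,"claw":0.7}]'
```

```text
t: 1.72
tcp_pos: [0.3635, 0.4231, 0.2227]
ee_rot: [[0.334, 0.942, 0.0], [0.942, -0.334, 0.0], [0.0, 0.0, -1.0]]
contact_force: [0.2, -0.3, 0.9]
width: 0.061
t: 2.38
tcp_pos: [0.5172, 0.2583, 0.2227]
ee_rot: [[0.334, 0.943, 0.0], [0.943, -0.334, 0.0], [0.0, 0.0, -1.0]]
contact_force: [0.7, 0.3, -0.2]
width: 0.0609
t: 3.05
tcp_pos: [0.5164, 0.2594, 0.2226]
ee_rot: [[0.965, 0.261, 0.0], [0.261, -0.965, 0.0], [0.0, -0.0, -1.0]]
contact_force: [-0.3, -0.8, 0.7]
width: 0.0606
t: 3.47
tcp_pos: [0.5163, 0.2594, 0.2226]
ee_rot: [[0.996, -0.086, 0.0], [-0.086, -0.996, 0.0], [0.0, -0.0, -1.0]]
contact_force: [0.4, -0.6, 0.2]
width: 0.061
```

```bash
python3 -m crank '[{"translation":[0,0,2.58],"twist":0,"claw":0.7},{"translation":[0,0,2.58],"twist":0,"claw":0.7},{"translation":[0,0,2.58],"twist":0,"claw":0.7},{"translation":[0,0,2.58],"twist":0,"claw":0.7},{"translation":[0,0,2.58],"twist":0,"claw":0.7},{"translation":[0,0,2.58],"twist":0,"claw":0.7},{"translation":[0,0,2.58],"twist":0,"claw":0.7},{"translation":[0,0,2.58],"twist":0,"claw":0.7}]'
python3 -m crank '[{"translation":[0,0.1,0],"twist":-0.005,"claw":0.7},{"translation":[0,0.3,0],"twist":-0.005,"claw":0.7},{"translation":[0,0.5,0],"twist":-0.005,"claw":0.7},{"translation":[0,0.5,0],"twist":0,"claw":0.7}]'
python3 - <<'E'
from h import *
for n in("top","scene"):
    p,d=manip.capture(n); cv2.imwrite(f"pics/{n}2.png",p[:,:,::-1])
E
```

```text
t: 4.13
tcp_pos: [0.5163, 0.2594, 0.015]
ee_rot: [[0.996, -0.085, 0.0], [-0.085, -0.996, 0.0], [0.0, -0.0, -1.0]]
contact_force: [0.2, 1.2, 0.2]
width: 0.0612
t: 4.47
tcp_pos: [0.5164, 0.2454, 0.0181]
ee_rot: [[0.997, -0.073, 0.002], [-0.073, -0.997, 0.002], [0.002, -0.002, -1.0]]
contact_force: [0.1, 0.4, 0.2]
width: 0.0609
```

View pics/scene2.png

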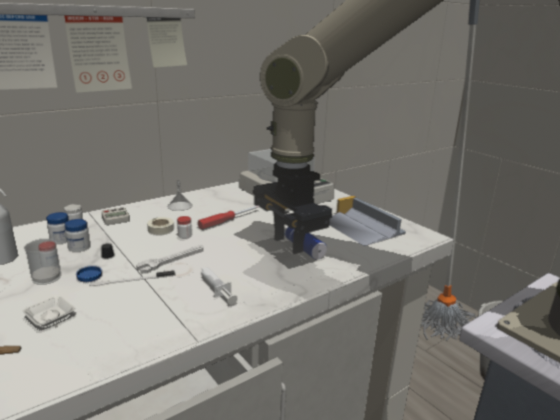

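View pics/top2.png

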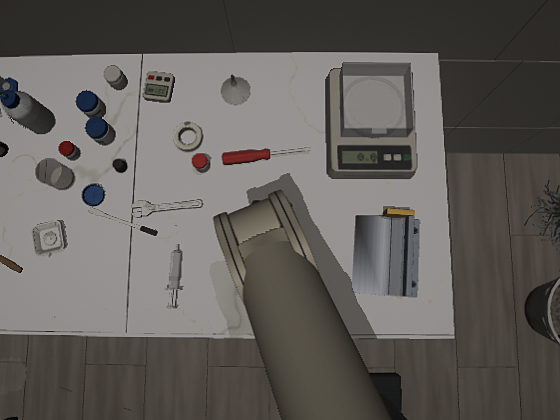

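```bash
python3 -m crank '[{"translation":[0,0.5,0],"twist":0,"claw":0.7},{"translation":[0,0.5,0],"twist":0,"claw":0.7},{"translation":[0,0.5,0],"twist":0,"claw":0.7},{"translation":[0,0.5,0],"twist":0,"claw":0.7},{"translation":[0,0.5,0],"twist":0,"claw":0.7},{"translation":[0,0.5,0],"twist":0,"claw":0.7},{"translation":[0,0.5,0],"twist":0,"claw":0.7},{"translation":[0,0.5,0],"twist":0,"claw":0.7}]'
python3 - <<'E'
from h import *
for n in("wrist","scene"):
    p,d=manip.capture(n); cv2.imwrite(f"pics/{n}3.png",p[:,:,::-1])
E
```

```text
t: 5.23
tcp_pos: [0.5122, 0.2049, 0.0161]
ee_rot: [[0.997, -0.075, -0.0], [-0.075, -0.997, -0.0], [-0.0, 0.0, -1.0]]
contact_force: [-0.2, 0.4, -0.3]
width: 0.0612
```

View pics/wrist3.png

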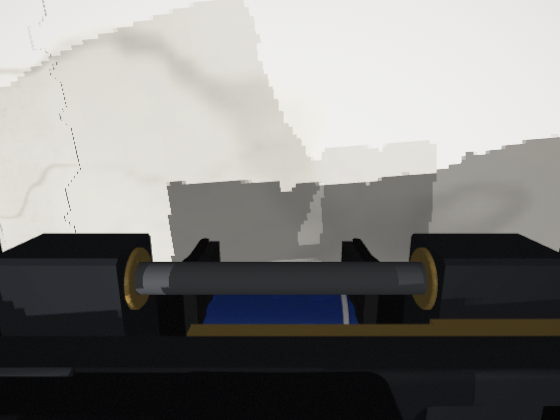

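View pics/scene3.png

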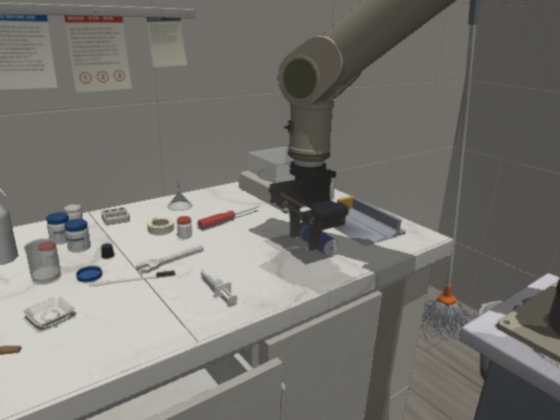

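```bash
python3 -m crank '[{"translation":[0,0.5,0],"twist":-0.003,"claw":0.7},{"translation":[0,0.5,0],"twist":-0.003,"claw":0.7},{"translation":[0,0.5,0],"twist":0,"claw":0.7},{"translation":[0,0.5,0],"twist":0,"claw":0.7},{"translation":[0,0.5,0],"twist":0,"claw":0.7},{"translation":[0,0.5,0],"twist":0,"claw":0.7},{"translation":[0,0.5,0],"twist":0,"claw":0.7},{"translation":[0,0.5,0],"twist":0,"claw":0.7}]'
python3 -m crank '[{"translation":[0,0.5,0],"twist":0,"claw":0.7},{"translation":[0,0.5,-0.1],"twist":0,"claw":0.7},{"translation":[0,0.5,-0.1],"twist":0,"claw":0.7},{"translation":[0,0.5,-0.1],"twist":0,"claw":0.7},{"translation":[0,0.5,-0.1],"twist":0,"claw":0.7},{"translation":[0,0.5,-0.1],"twist":0,"claw":0.7},{"translation":[0,0.5,0],"twist":0,"claw":0.7},{"translation":[0,0.5,0],"twist":0,"claw":0.7}]'
python3 - <<'E'
from h import *
for n in("top","scene"):
    p,d=manip.capture(n); cv2.imwrite(f"pics/{n}4.png",p[:,:,::-1])
E
```

```text
t: 6.0
tcp_pos: [0.5094, 0.1651, 0.0162]
ee_rot: [[0.998, -0.069, 0.0], [-0.069, -0.998, 0.0], [0.0, -0.0, -1.0]]
contact_force: [0.7, -0.2, -0.7]
width: 0.0613
t: 6.67
tcp_pos: [0.5067, 0.1252, 0.0212]
ee_rot: [[0.998, -0.069, 0.0], [-0.069, -0.998, 0.0], [0.0, -0.0, -1.0]]
contact_force: [0.2, 0.6, 0.1]
width: 0.0611
```

View pics/scene4.png

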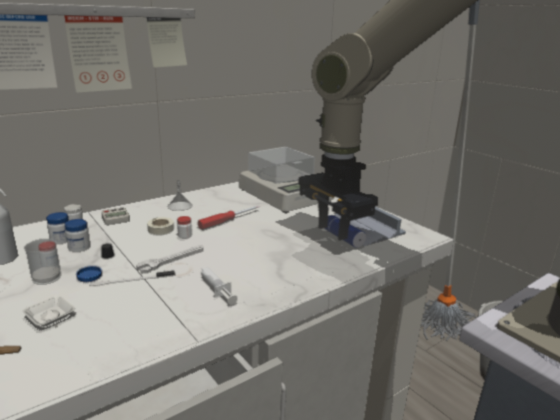

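View pics/top4.png

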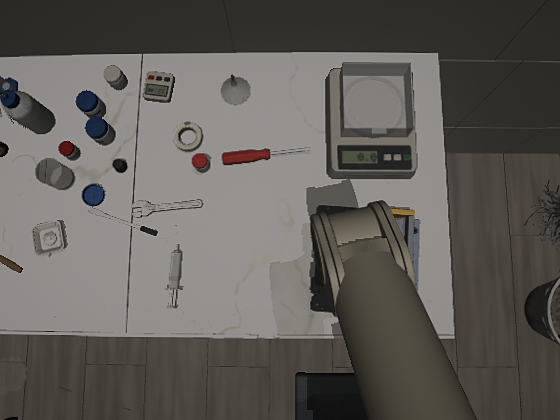

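```bash
python3 -m crank '[{"translation":[0,0.5,0],"twist":0,"claw":0.7},{"translation":[0,0.5,0],"twist":0,"claw":0.7},{"translation":[0,0.5,0],"twist":0,"claw":0.7},{"translation":[0,0.5,0],"twist":0,"claw":0.7},{"translation":[0,0.5,0],"twist":0,"claw":0.7},{"translation":[0,0.5,0],"twist":0,"claw":0.7},{"translation":[0,0.5,0],"twist":0,"claw":0.7},{"translation":[0,0.5,0],"twist":0,"claw":0.7}]'
python3 -m crank '[{"translation":[0,0.5,0],"twist":0,"claw":0.7},{"translation":[0,0.5,0],"twist":0,"claw":0.7},{"translation":[0,0.5,0],"twist":0,"claw":0.7},{"translation":[0,0.5,0],"twist":0,"claw":0.7},{"translation":[0,0.4,0],"twist":0,"claw":0.7},{"translation":[0,0.4,0],"twist":0,"claw":0.7}]'
python3 - <<'E'
from h import *
p,d=manip.capture("scene"); cv2.imwrite(f"pics/scene5.png",cv2.resize(p[150:270,280:440,::-1],None,fx=5,fy=5))
E
```

```text
t: 7.43
tcp_pos: [0.504, 0.0855, 0.0213]
ee_rot: [[0.998, -0.069, 0.0], [-0.069, -0.998, 0.0], [0.0, -0.0, -1.0]]
contact_force: [-0.3, 2.1, 2.4]
width: 0.0611
t: 7.93
tcp_pos: [0.502, 0.0574, 0.0211]
ee_rot: [[0.998, -0.069, -0.0], [-0.069, -0.998, 0.0], [-0.0, -0.0, -1.0]]
contact_force: [-0.8, 3.5, 1.4]
width: 0.0609
```

View pics/scene5.png

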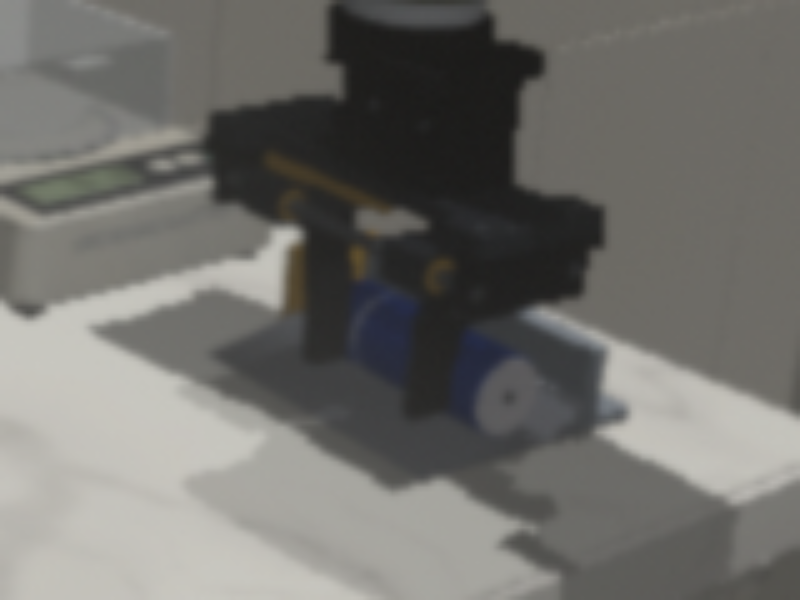

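```bash
python3 -m crank '[{"translation":[0,0.3,0],"twist":0,"claw":0.7},{"translation":[0,0.3,0],"twist":0,"claw":0.7},{"translation":[0,0.3,0],"twist":0,"claw":0.7},{"translation":[0,0.3,0],"twist":0,"claw":0.7}]'
python3 -m crank '[{"translation":[0,0.3,0],"twist":0,"claw":0.7},{"translation":[0,0.3,0],"twist":0,"claw":0.7}]'
python3 - <<'E'
from h import *
p,d=manip.capture("scene"); cv2.imwrite(f"pics/scene6.png",cv2.resize(p[150:270,280:440,::-1],None,fx=5,fy=5))
E
```

```text
t: 8.32
tcp_pos: [0.5009, 0.0451, 0.0209]
ee_rot: [[0.998, -0.069, -0.001], [-0.069, -0.998, -0.001], [-0.001, 0.001, -1.0]]
contact_force: [-0.5, 0.3, 0.2]
width: 0.0608
t: 8.48
tcp_pos: [0.5005, 0.0391, 0.0209]
ee_rot: [[0.998, -0.069, -0.0], [-0.069, -0.998, -0.0], [-0.0, 0.0, -1.0]]
contact_force: [-0.0, 0.1, -0.3]
width: 0.0608
```

View pics/scene6.png

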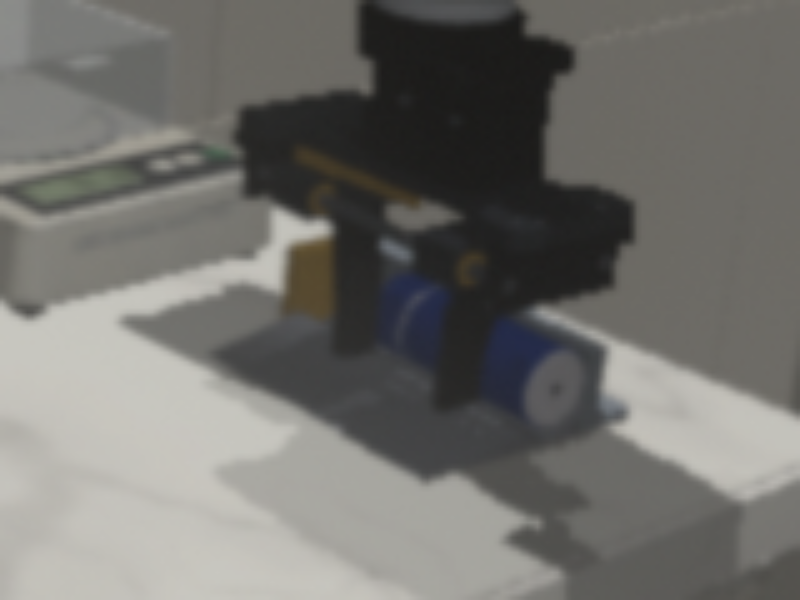

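```bash
python3 -m crank '[{"translation":[0,-1,0],"twist":0,"claw":0.7},{"translation":[0,-2,0],"twist":0,"claw":0.5},{"translation":[0,-2,-2],"twist":0,"claw":0.3},{"translation":[0,-3,-3],"twist":0,"claw":0},{"translation":[0,-3,-3],"twist":0,"claw":0},{"translation":[0,-3,-3],"twist":0,"claw":0},{"translation":[0,-3,0],"twist":0,"claw":0},{"translation":[0,-3,0],"twist":0,"claw":0}]'
python3 -m crank '[{"translation":[0,-2,0],"twist":0,"claw":0},{"translation":[0,0,0],"twist":0,"claw":0},{"translation":[0,0,0],"twist":0,"claw":0}]'
python3 - <<'E'
from fit import *
p,d=manip.capture("top"); cv2.imwrite(f"pics/top7.png",cv2.resize(p[180:320,260:450,::-1],None,fx=4,fy=4)); 
b=fitbar(p,d);print(b)
import math
a=-.067;dx=b['x']-523;dy=b['y']+3.2;print(dx*math.cos(a)+dy*math.sin(a),-dx*math.sin(a)+dy*math.cos(a))
E
```

```text
t: 9.2
tcp_pos: [0.5151, 0.241, 0.1318]
ee_rot: [[0.998, -0.068, 0.003], [-0.068, -0.998, 0.003], [0.003, -0.003, -1.0]]
contact_force: [0.9, 0.2, -0.7]
width: 0.0221
t: 9.45
tcp_pos: [0.5151, 0.2596, 0.1291]
ee_rot: [[0.998, -0.066, -0.001], [-0.066, -0.998, -0.0], [-0.001, 0.0, -1.0]]
contact_force: [-0.7, -1.8, 0.3]
width: 0.004
{'x': np.float64(498.40629920450385), 'y': np.float64(-0.8493332689756037), 'z': np.float64(25.949673940667257), 'yaw': np.float64(-0.07113273765775428), 'len': np.float64(104.69339714139787), 'rect': ((392.18701171875, 266.7593688964844), (18.726606369018555, 53.8327522277832), 2.862405300140381)}
-24.695897745741313 0.6988472155069936
```

View pics/top7.png

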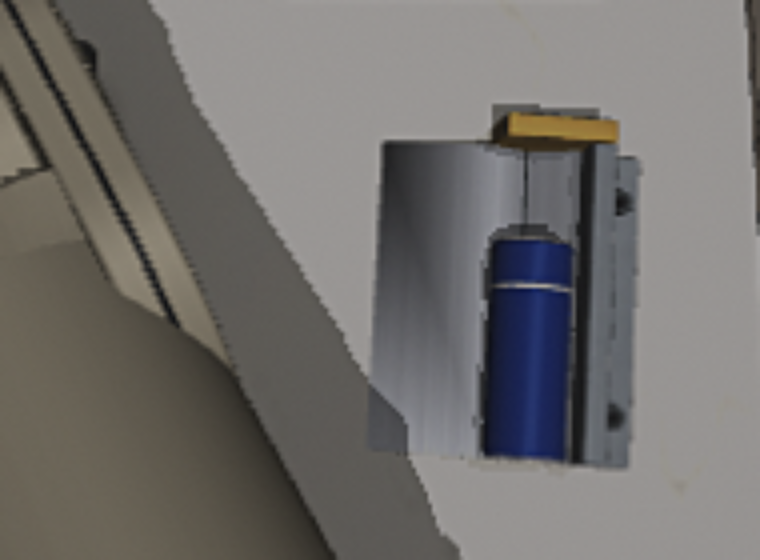

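```bash
python3 -m crank '[{"translation":[-1.1,3.26,0],"twist":0,"claw":0},{"translation":[-1.1,3.26,0],"twist":0,"claw":0},{"translation":[-1.1,3.26,0],"twist":0,"claw":0},{"translation":[-1.1,3.26,0],"twist":0,"claw":0},{"translation":[-1.1,3.26,0],"twist":0,"claw":0},{"translation":[-1.1,3.26,0],"twist":0,"claw":0},{"translation":[-1.1,3.26,0],"twist":0,"claw":0},{"translation":[-1.1,3.26,0],"twist":0,"claw":0}]'
python3 -m crank '[{"translation":[0,0,0],"twist":0,"claw":0},{"translation":[0,0,0],"twist":0,"claw":0}]'
python3 - <<'E'
from workcell import manip
s=manip.get_state();print(s['joints'],s['tcp_pos'])
E
```

```text
t: 10.17
tcp_pos: [0.4087, 0.0014, 0.1293]
ee_rot: [[0.997, -0.071, -0.0], [-0.071, -0.997, 0.001], [-0.0, -0.001, -1.0]]
contact_force: [0.8, 0.3, 0.7]
width: -0.0001
t: 10.33
tcp_pos: [0.4093, 0.0016, 0.1296]
ee_rot: [[0.997, -0.074, 0.0], [-0.074, -0.997, 0.001], [0.0, -0.002, -1.0]]
contact_force: [0.2, 0.3, 0.7]
width: 0.0006
[-0.60996038 -0.10355684  0.4773642   2.13310923  0.05171186  1.10045913
 -0.23215284] [0.40928364 0.00163535 0.1296125 ]
```

```bash
python3 -m crank '[{"translation":[0,-0.3,2.2],"twist":-0.007,"claw":0},{"translation":[0,0,2.2],"twist":0,"claw":0},{"translation":[0,0,2.2],"twist":0,"claw":0},{"translation":[0,0,2.2],"twist":0,"claw":0},{"translation":[0,0,2.2],"twist":0,"claw":0},{"translation":[0,0,0],"twist":0,"claw":0},{"translation":[0,0,0],"twist":0,"claw":0}]'
python3 - <<'E'
from fit import *
p,d=manip.capture("scene"); cv2.imwrite(f"pics/scene8.png",cv2.resize(p[150:270,280:440,::-1],None,fx=5,fy=5)); 
s=manip.get_state();print(s['joints'])
E
```

```text
t: 10.92
tcp_pos: [0.4096, 0.0066, 0.0191]
ee_rot: [[0.998, -0.062, -0.002], [-0.062, -0.998, -0.001], [-0.002, 0.001, -1.0]]
contact_force: [0.6, 0.5, 0.5]
width: 0.0004
[-0.60419443  0.10172981  0.49804054  2.23144926 -0.06587084  0.82205993
 -0.1254042 ]
```

View pics/scene8.png

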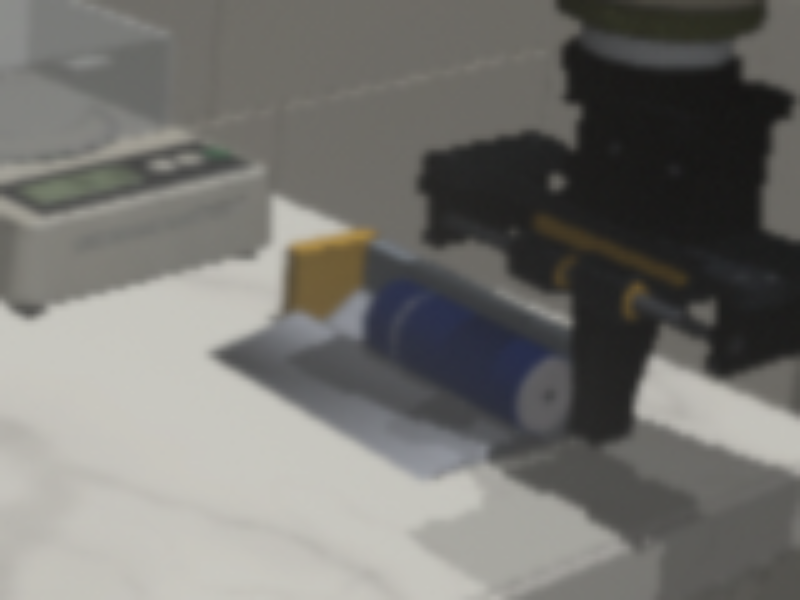

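```bash
python3 -m crank '[{"translation":[0.3,0.03,0],"twist":0,"claw":0},{"translation":[0.5,0.03,0],"twist":0,"claw":0},{"translation":[0.5,0.03,0],"twist":0,"claw":0},{"translation":[0.5,0.03,0],"twist":0,"claw":0},{"translation":[0.5,0.03,0],"twist":0,"claw":0},{"translation":[0.5,0,0],"twist":0,"claw":0},{"translation":[0.5,0,0],"twist":0,"claw":0},{"translation":[0.5,0,0],"twist":0,"claw":0}]'
python3 -m crank '[{"translation":[0.5,0,0],"twist":0,"claw":0},{"translation":[0.5,0,0],"twist":0,"claw":0},{"translation":[0.5,0,0],"twist":0,"claw":0},{"translation":[0.3,0,0],"twist":0,"claw":0}]'
python3 - <<'E'
from fit import *
p,d=manip.capture("scene"); cv2.imwrite(f"pics/scene9.png",cv2.resize(p[150:270,280:440,::-1],None,fx=5,fy=5)); 
s=manip.get_state();print(s['tcp_pos'],s['contact_force'])
E
```

```text
t: 11.63
tcp_pos: [0.4482, 0.0027, 0.0194]
ee_rot: [[0.998, -0.062, -0.001], [-0.062, -0.998, -0.0], [-0.001, 0.0, -1.0]]
contact_force: [-4.7, -0.1, 4.4]
width: 0.0003
t: 11.97
tcp_pos: [0.4668, 0.0016, 0.0195]
ee_rot: [[0.998, -0.062, 0.0], [-0.062, -0.998, -0.0], [0.0, 0.0, -1.0]]
contact_force: [-3.5, -0.7, 1.7]
width: 0.0005
[0.46724282 0.00164251 0.0195524 ] [-2.08476868  0.17870091  0.82726817]
```

View pics/scene9.png

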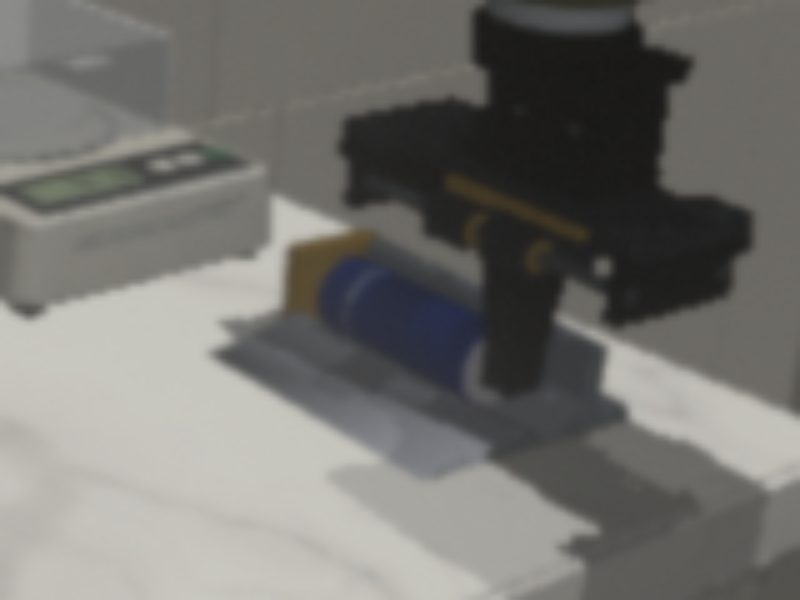

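```bash
for i in 1 ; do python3 -m crank '[{"translation":[0.2,0,0],"twist":0,"claw":0},{"translation":[0.2,0,0],"twist":0,"claw":0}]'; python3 -m crank '[{"translation":[0.2,0,0],"twist":0,"claw":0},{"translation":[0.2,0,0],"twist":0,"claw":0}]'; done
```

```text
t: 12.18
tcp_pos: [0.4699, 0.0015, 0.0194]
ee_rot: [[0.998, -0.062, -0.0], [-0.062, -0.998, 0.0], [-0.0, -0.0, -1.0]]
contact_force: [-4.2, -0.3, 3.5]
width: 0.0004
t: 12.35
tcp_pos: [0.4741, 0.0012, 0.0195]
ee_rot: [[0.998, -0.062, 0.0], [-0.062, -0.998, 0.0], [0.0, -0.0, -1.0]]
contact_force: [-3.0, 0.0, 1.8]
width: 0.0005
```

```bash
python3 -m crank '[{"translation":[0.15,0,0],"twist":0,"claw":0},{"translation":[0.15,0,0],"twist":0,"claw":0}]'; python3 -m crank '[{"translation":[0.15,0,0],"twist":0,"claw":0},{"translation":[0,0,0],"twist":0,"claw":0}]'
```

```text
t: 12.52
tcp_pos: [0.4772, 0.001, 0.0195]
ee_rot: [[0.998, -0.062, 0.0], [-0.062, -0.998, 0.0], [0.0, -0.0, -1.0]]
contact_force: [-3.0, -0.2, 1.5]
width: 0.0008
t: 12.68
tcp_pos: [0.4789, 0.0009, 0.0195]
ee_rot: [[0.998, -0.062, 0.0], [-0.062, -0.998, 0.0], [0.0, -0.0, -1.0]]
contact_force: [-1.9, -0.4, 0.2]
width: 0.0004
```

Not at the stop yet (force is only sliding friction); continue in small steps.

```bash
python3 -m crank '[{"translation":[0.15,0,0],"twist":0,"claw":0},{"translation":[0.1,0,0],"twist":0,"claw":0}]'; python3 -m crank '[{"translation":[0.1,0,0],"twist":0,"claw":0},{"translation":[0,0,0],"twist":0,"claw":0}]'
python3 - <<'E'
from fit import *
p,d=manip.capture("scene"); cv2.imwrite(f"pics/scene10.png",cv2.resize(p[150:270,280:440,::-1],None,fx=5,fy=5));
E
```

```text
t: 12.85
tcp_pos: [0.4811, 0.0008, 0.0195]
ee_rot: [[0.998, -0.062, -0.0], [-0.062, -0.998, 0.0], [-0.0, -0.0, -1.0]]
contact_force: [-3.0, 1.0, 2.2]
width: 0.0005
t: 13.02
tcp_pos: [0.4815, 0.0007, 0.0194]
ee_rot: [[0.998, -0.062, -0.001], [-0.062, -0.998, 0.0], [-0.001, -0.0, -1.0]]
contact_force: [-5.2, 0.6, 2.6]
width: 0.0007
```

View pics/scene10.png

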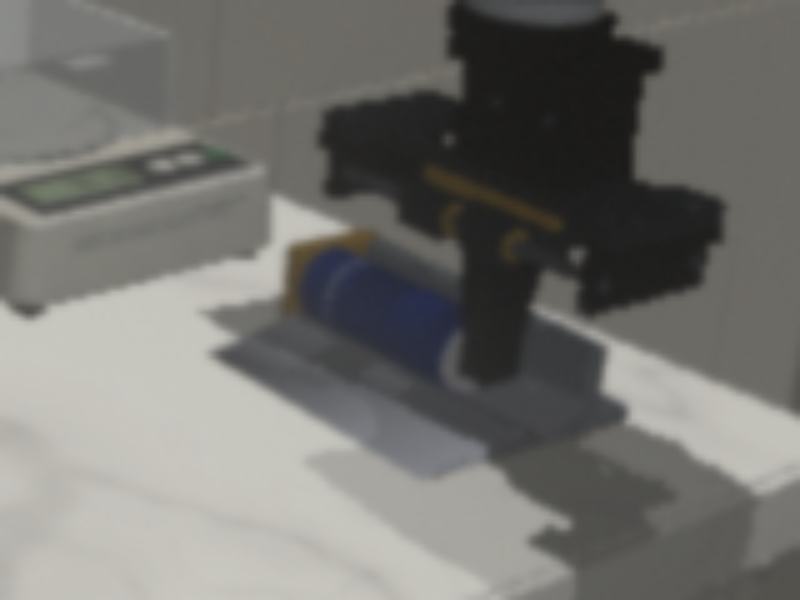

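```bash
python3 -m crank '[{"translation":[0.1,0,0],"twist":0,"claw":0},{"translation":[0.1,0,0],"twist":0,"claw":0}]'; python3 -m crank '[{"translation":[0.1,0,0],"twist":0,"claw":0},{"translation":[0,0,0],"twist":0,"claw":0}]'
```

```text
t: 13.23
tcp_pos: [0.4817, 0.0007, 0.0192]
ee_rot: [[0.998, -0.062, -0.005], [-0.062, -0.998, 0.001], [-0.005, -0.0, -1.0]]
contact_force: [-19.2, 1.1, 17.1]
width: 0.0008
t: 13.4
tcp_pos: [0.4816, 0.0007, 0.019]
ee_rot: [[0.998, -0.062, -0.007], [-0.062, -0.998, 0.001], [-0.008, -0.0, -1.0]]
contact_force: [-20.6, 1.1, 18.8]
width: 0.0002
```

```bash
python3 -m crank '[{"translation":[-0.3,0,0],"twist":0,"claw":0},{"translation":[-0.3,0,0],"twist":0,"claw":0},{"translation":[-0.5,0,0],"twist":0,"claw":0},{"translation":[-1,0,0],"twist":0,"claw":0},{"translation":[-1,0,-1],"twist":0,"claw":0},{"translation":[0,0,-3],"twist":0,"claw":0},{"translation":[0,0,-3],"twist":0,"claw":0},{"translation":[0,0,-3],"twist":0,"claw":0}]'
python3 -m crank '[{"translation":[0,-3,0],"twist":0,"claw":0},{"translation":[0,-3,0],"twist":0,"claw":0},{"translation":[0,-3,0],"twist":0,"claw":0},{"translation":[0,-3,0],"twist":0,"claw":0},{"translation":[0,-3,0],"twist":0,"claw":0},{"translation":[0,-3,0],"twist":0,"claw":0},{"translation":[0,-3,0],"twist":0,"claw":0},{"translation":[0,-3,0],"twist":0,"claw":0}]'
python3 -m crank '[{"translation":[0,0,0],"twist":0,"claw":0},{"translation":[0,0,0],"twist":0,"claw":0},{"translation":[0,0,0],"twist":0,"claw":0}]'
python3 - <<'E'
from fit import *
import math
p,d=manip.capture("top"); cv2.imwrite(f"pics/top11.png",cv2.resize(p[180:320,260:450,::-1],None,fx=4,fy=4))
b=fitbar(p,d);print(b)
a=-.067;dx=b['x']-523;dy=b['y']+3.2;print(dx*math.cos(a)+dy*math.sin(a),-dx*math.sin(a)+dy*math.cos(a))
p,d=manip.capture("scene"); cv2.imwrite(f"pics/scene11.png",p[:,:,::-1])
E
```

```text
t: 14.07
tcp_pos: [0.4531, 0.0022, 0.1206]
ee_rot: [[0.998, -0.062, -0.0], [-0.062, -0.998, -0.0], [-0.0, 0.0, -1.0]]
contact_force: [1.0, 0.1, 0.3]
width: 0.0004
t: 14.73
tcp_pos: [0.4685, 0.2433, 0.1196]
ee_rot: [[0.998, -0.062, 0.001], [-0.062, -0.998, 0.0], [0.0, -0.0, -1.0]]
contact_force: [0.9, -0.3, 0.8]
width: 0.0003
t: 14.98
tcp_pos: [0.4687, 0.2411, 0.1194]
ee_rot: [[0.998, -0.062, 0.0], [-0.062, -0.998, -0.001], [0.0, 0.001, -1.0]]
contact_force: [-0.0, -0.4, -0.4]
width: 0.0005
{'x': np.float64(548.7322622206697), 'y': np.float64(-4.499241019854017), 'z': np.float64(25.960914562105017), 'yaw': np.float64(-0.07198476956761882), 'len': np.float64(104.97932711550862), 'rect': ((393.3620300292969, 241.39820861816406), (18.83580207824707, 53.17784118652344), 2.726310968399048)}
25.761511796138453 0.426446008768131
```

View pics/top11.png

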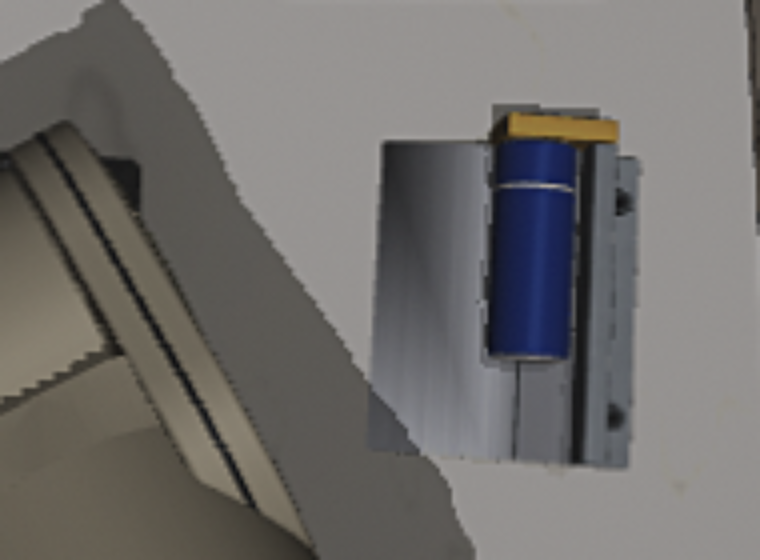

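View pics/scene11.png

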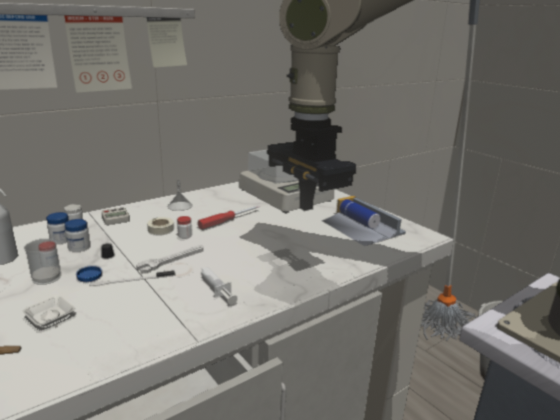

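The bar touches the stop: it measures x ≈ 25.8 mm, y ≈ 0.4 mm and z ≈ 26 mm, parallel to the groove. The gripper is clear, so I'm handing in.

```bash
python3 -c "
from workcell import manip
print(manip.close_job())"
```

```text
the job is handed in; nothing more can be done
None
```

I rolled the bar along the bench, up the ramp and into the V groove, using two half-open fingers against its side. Then I closed the fingers and pushed it endwise to the brass stop, backed the arm clear, and handed the job in at about 15 s. The hand-in reports no verdict.

- **Bar position:** the last top-camera fit put the bar's centre at x ≈ 25.8 mm in the V-block frame (25 mm is contact), y ≈ 0.4 mm, and 26 mm above the bench. It lay parallel to the groove within about 0.01 rad. My V-block pose is good to about 2 mm, so the x figure alone is not tight proof of contact.
- **Stop contact:** the push force rose from about 3 N to about 20 N with no further motion, so the bar was against the stop. In the last picture its end still touches the stop, with no gap visible.
- **Odd reading:** during that last press the tool also read about 19 N upward, more than friction on the bar should give. I did not find out why. It was back near zero once the arm had retreated.
- **Other things:** the loose items look unmoved in the final scene picture, but I checked them by eye and did not measure them.

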